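# Fetch the polishing bar from behind the spray cans

## Robot

A 6-joint arm with a two-finger parallel gripper is mounted at the origin on a cart in front of the work surface, level with it; the furniture and walls round the work are solid. World frame = base frame: x ahead of the robot, y to its left, z up, the work surface at z = 0. Lengths are in m, angles in rad, forces in N, time in s.
With the tool pointing down it reaches from about 0.3 to 0.85 m from the base axis. Payload 5.4 kg.
Tool frame: the origin (TCP) lies at the very end of the fingers, on their centre line; the grasp point (between the pads) lies 19 mm behind it; z points along the fingers, y is the line along which they close (so a half turn about z gives the same grasp; the last joint's range is limited). The gripper opens to 85 mm and grips with 20 to 120 N. Pads are 22 mm wide; open, the fingers measure 114 mm over their backs; the gripper's body (76 mm by 85 mm) begins 54 mm behind the grasp point. The pads swing forward as they close: fully open they stand 13 mm farther back than shut.
Start: joints at [1.123, 0.158, 1.597, -0, 1.386, -0.21], TCP at [0.135, 0.559, 0.199] pointing down, gripper open.
Joint ranges: [-2.91, 2.91], [-0.94, 2.29], [0.18, 2.7], [-1.29, 4.43], [0.17, 2.64], [-3, 3]. Speed limits (rad/s): [2.57, 2.57, 3.14, 3.14, 3.14, 3.14].

## Interface

Orientations are given as a rotation vector (axis times angle).
In Python, from bench import robot gives the robot as it stands.
- The arm moves only by the tool drive_tool, never from a script. Its argument "rows" is one flat list of numbers, 5 for each row, row after row: the shift along the tool's x, y, z in m, then the turn about the tool's z in rad, then the opening, from 0 (shut) to 1 (fully open). A call has 1 to 10 rows; each row shifts and turns the commanded pose from where the row before left it, along the tool's axes as they then stand; what a row does not reach is not made up. A row lasts 1/8 s, in which the tool goes at most 62.5 mm and 10.7 degrees, less where a joint would pass 70% of its speed; a pose out of reach is approached as far as the arm can. A call with a gripper value outside its range is refused whole. The fingers move at their own pace and stop on an object; "newtons" is the grip in N (left out, the last holds). Time passes only in rows, so rows that do not move let the fingers close. It gives the time, the measured TCP pose, the force, the opening and the grip force at its end, in the units of the state.
- robot.state(): the state, without advancing time (a new reading comes with each control period).
- robot.grab_frame(name): name is "scene" or "side" or "wrist"; returns the picture (384x512x3 uint8, blue, green, red); there is no depth.
- robot.get_calibration(name): a dict with "intrinsics" (3x3 intrinsics, pixels), "R" (3x3) and "t" (3): a world point X has camera coordinates R X + t. Camera axes: x right, y down, z forward; pixel columns grow to the right and rows downward; lengths in m; the calibration is good to about 2 mm. The wrist camera is an equidistant fisheye: a pixel r from the principal point sees the ray r / f radians off the axis. A picture is of the moment at which its call begins: read the wrist's pose just before it. get_calibration takes no time and is no camera call; for the wrist camera it gives the pose at the moment of the call.
- robot.sign_off(): hands the job in; it is judged then, once.
The state is a dict: "time": time; "q": joint angles; "joint_velocities": joint speeds; "effort": joint torques, N m; "eef_pos": TCP position; "tool_rot": TCP orientation; "contact_force": force on the tool from outside, world axes, zero at the start; "moment": the same for the moment, N m; "gripper_width": finger opening in m; "grip_force": force on a finger pad.
Only numpy, scipy, OpenCV 4.12 (cv2) and the standard library are available. Lean on these libraries where they do the work, as an engineer would, in place of code of your own. Each camera call takes 0.05 s, during which the arm holds its last target. There are 200 camera calls.

## Task

The green polishing bar lies at the back of the small wooden bay, behind two spray cans, one yellow and one blue. First move both cans out and stand them upright on the grey mat, then lay the bar flat in the middle of the cork mat, along the mat's length, and only after that put each can back upright just where it stood at the start. Knock nothing over and do not shift the other things on the bench.

Things in the scene. Friction and masses are not known exactly. Their poses are not given: they have to be found in the camera images.
- bay: fixed three-sided plywood tray, open on top and at its front (-x). Origin on the bench under it, x towards its back wall. Floor x = -72 to +88, y = +-82 mm, its top at 10 mm; walls 10 mm thick, tops at 50 mm, inner faces x = +78, y = +-72 mm. The bar lies across it at about x = +23 mm, the cans stand side by side at x = -35, y = +-36 mm. Its yaw varies.
- can_yellow: loose yellow spray can with a yellow cap, standing upright: 53 mm diameter up to 105 mm, cap 41 mm diameter, 132 mm tall over all, about 0.2 kg. Origin at the centre of its foot, z up. Grip across the upper body, about 88 mm above the foot.
- can_blue: loose blue spray can with a blue cap, same shape and size as the yellow one (53 mm diameter, 132 mm tall). Origin at the centre of its foot, z up. Which can stands left or right varies.
- bar: loose green bar of polishing compound lying flat in the bay behind the cans: 42 mm (x) by 105 mm (y, its length) by 37 mm high, about 0.3 kg. Origin at the centre of its underside. Grip across the 42 mm. The free gap behind it to the bay's back wall is about 34 mm; the one in front to the cans is about 10 mm.
- grey_mat: fixed flat grey mat for parking the cans, 150 mm (x) by 90 mm (y), 4 mm thick, top 4 mm above its origin. Origin at the centre of its underside.
- cork_mat: fixed flat brown cork mat for the bar, 140 mm (x, its length) by 80 mm (y), 4 mm thick, top 4 mm above its origin. Origin at the centre of its underside.
- bud_casting: bystander, to be left alone: pale brass five-lobed bud casting, 48 x 52 x 54 mm, standing at the front. Origin at the centre of its underside.
- pliers: bystander, to be left alone: pliers with yellow and black grips, 59 x 189 (y) x 14 mm, lying flat at the back left. Origin at the centre of its underside.
- bench_block: bystander, to be left alone: grey square steel block, 60 x 60 x 19 mm, at the back right. Origin at the centre of its underside.
Not all that is in view belongs to the job. What is shaped like the can_yellow but orange, purple or red is not meant.

How it is judged:
On the way, in this order (a step that is already met when the one before it is completed fails the run):
1. both cans stand upright on the grey mat, let go, the bar still in the bay where it lay (within 30 mm) (x of can_yellow in the frame of grey_mat between -0.065 and 0.065 m and y of can_yellow in the frame of grey_mat between -0.035 and 0.035 m and z of each of can_yellow, can_blue in the frame of grey_mat below 0.009 m and angle between each of can_yellow, can_blue's own z axis and vertical below 0.1 rad and linear speed of each of can_yellow, can_blue below 0.02 m/s and contact force between the fingers and can_yellow below 0.2 N and x of can_blue in the frame of grey_mat between -0.065 and 0.065 m and y of can_blue in the frame of grey_mat between -0.035 and 0.035 m and contact force between the fingers and can_blue below 0.2 N and distance of bar from where it was at the start of the episode below 0.03 m), for 0.2 s.
2. the bar lies flat in the middle of the cork mat, along it, let go, while both cans still stand on the grey mat (horizontal distance between bar and cork_mat below 0.015 m and angle between the y axis of bar and the x axis of cork_mat, either way round below 0.2 rad and z of bar in the frame of cork_mat below 0.009 m and angle between each of bar, can_yellow, can_blue's own z axis and vertical below 0.1 rad and linear speed of each of bar, can_yellow, can_blue below 0.02 m/s and contact force between the fingers and bar below 0.2 N and x of can_yellow in the frame of grey_mat between -0.065 and 0.065 m and y of can_yellow in the frame of grey_mat between -0.035 and 0.035 m and z of each of can_yellow, can_blue in the frame of grey_mat below 0.009 m and contact force between the fingers and can_yellow below 0.2 N and x of can_blue in the frame of grey_mat between -0.065 and 0.065 m and y of can_blue in the frame of grey_mat between -0.035 and 0.035 m and contact force between the fingers and can_blue below 0.2 N), for 0.2 s.
At the end, for the whole second after the job is handed in: the bar lies flat on the cork mat, its centre within 15 mm of the mat's centre and its length within 0.2 rad of the mat's; each can stands upright within 15 mm of where it stood at the start; all released and at rest (horizontal distance between bar and cork_mat below 0.015 m and angle between the y axis of bar and the x axis of cork_mat, either way round below 0.2 rad and z of bar in the frame of cork_mat below 0.009 m and angle between each of bar, can_yellow, can_blue's own z axis and vertical below 0.1 rad and linear speed of each of bar, can_yellow, can_blue below 0.02 m/s and contact force between the fingers and bar below 0.2 N and distance of each of can_yellow, can_blue from where it was at the start of the episode below 0.015 m and contact force between the fingers and can_yellow below 0.2 N and contact force between the fingers and can_blue below 0.2 N); the robot touches nothing.
It fails at once if a can is tipped over (angle between any of can_yellow, can_blue's own z axis and vertical above 0.5 rad).
It fails at once if a bystander is shifted by more than 20 mm (distance of any of bud_casting, pliers, bench_block from where it was at the start of the episode above 0.02 m).
It also fails if it takes over 131 s, if anything falls off the work surface, if the arm or the gripper's body presses on something with over 40 N, if the wrist force passes 120 N, or if a joint passes its speed limit or range.

## Working session

There is one attempt and no reset: what is moved stays moved. The work goes in short steps, Python scripts to look and compute and a tool call to move; the robot and the scene stay as the last step left them, time stands still between calls to the robot, and variables do not carry over. Pictures are saved under pics/ and viewed, at most 14 in all, crops included, and the job is handed in when it is done.

Besides the shell and the picture viewer there is one more tool, called after "Request:" as a command line: name --argument value ..., lists and objects as JSON in quotes. drive_tool: Moves the arm, as the interface text tells. Its arguments: {"type":"object","properties":{"rows":{"type":"array","items":{"type":"number"}},"newtons":{"type":"number"}},"required":["rows"]}

```bash
mkdir -p pics; ls
cat > h.py <<'E'
import numpy as np,cv2,json
from bench import robot
def snap(n,f):
    c=robot.get_calibration(n); im=robot.grab_frame(n); cv2.imwrite('pics/'+f+'.png',im)
    json.dump({k:np.array(v).tolist() for k,v in c.items() if k in('intrinsics','R','t')},open('pics/'+f+'.json','w')); return im
def cal(f):
    d=json.load(open('pics/'+f+'.json')); return [np.array(d[k]) for k in('intrinsics','R','t')]
def ray(f,px,fish=False):
    K,R,t=cal(f); x=(px[0]-K[0,2])/K[0,0]; y=(px[1]-K[1,2])/K[1,1]
    if fish:
        r=np.hypot(x,y); d=np.array([x/r*np.sin(r),y/r*np.sin(r),np.cos(r)]) if r>0 else np.array([0,0,1.])
    else: d=np.array([x,y,1.])
    d=R.T@d; return -R.T@t,d/np.linalg.norm(d)
def atz(f,px,z,fish=False):
    o,d=ray(f,px,fish); return o+d*(z-o[2])/d[2]
def tri(obs):
    A=np.zeros((3,3));b=np.zeros(3);L=[]
    for f,px in obs:
        o,d=ray(f,px,f.startswith('w')); P=np.eye(3)-np.outer(d,d); A+=P;b+=P@o; L.append((P,o))
    X=np.linalg.solve(A,b); return X,[np.linalg.norm(P@(X-o)) for P,o in L]
def proj(f,X):
    K,R,t=cal(f); c=R@np.array(X)+t
    if f.startswith('w'):
        r=np.hypot(c[0],c[1]); th=np.arctan2(r,c[2]); x,y=c[0]/r*th,c[1]/r*th
    else: x,y=c[0]/c[2],c[1]/c[2]
    return np.array([K[0,0]*x+K[0,2],K[1,1]*y+K[1,2]])
E
python3 - <<'E'
from h import *
for n in('scene','side','wrist'):
    im=snap(n,n[0]*1+'0' if n!='side' else 'd0')
a=cv2.imread('pics/s0.png');b=cv2.imread('pics/d0.png');
cv2.imwrite('pics/s0b.png',cv2.resize(a,(800,600),interpolation=cv2.INTER_CUBIC));cv2.imwrite('pics/d0b.png',cv2.resize(b,(800,600),interpolation=cv2.INTER_CUBIC))
print(robot.state())
for f in('s0','d0','w0'):
  K,R,t=cal(f);print(f,K.round(1).tolist(),(-R.T@t).round(3),R[2].round(2))
E
```

```text
pics
{'time': 0.15, 'q': array([ 1.12289594e+00,  1.58923745e-01,  1.59799711e+00, -1.54628490e-05,
        1.38623449e+00, -2.10088614e-01]), 'joint_velocities': array([-0.00034477, -0.0001673 , -0.00435833,  0.00133682,  0.00078942,
       -0.00048351]), 'effort': array([ 8.19017805e-04, -3.96376848e+01, -3.31784749e+01, -3.52429261e-04,
        5.36277352e-03, -3.94310086e-05]), 'eef_pos': array([0.13523274, 0.55830651, 0.19790509]), 'tool_rot': array([-3.72611487e-01, -3.11892256e+00,  2.33036238e-03]), 'contact_force': array([ 0.26099684,  0.1918979 , -0.73397338]), 'moment': array([-0.01120439, -0.02338692, -0.01834331]), 'grip_force': 0.0, 'gripper_width': 0.0854718510531248}
s0 [[487.9, 0.0, 261.6], [0.0, 487.9, 187.8], [0.0, 0.0, 1.0]] [ 0.771 -0.521  1.34 ] [-0.16  0.45 -0.88]
d0 [[389.9, 0.0, 250.5], [0.0, 389.9, 193.2], [0.0, 0.0, 1.0]] [ 0.397 -0.693  0.747] [ 0.15  0.74 -0.65]
w0 [[297.3, 0.0, 254.2], [0.0, 297.3, 195.7], [0.0, 0.0, 1.0]] [0.064 0.575 0.372] [ 0.28 -0.07 -0.96]
```

View pics/s0b.png

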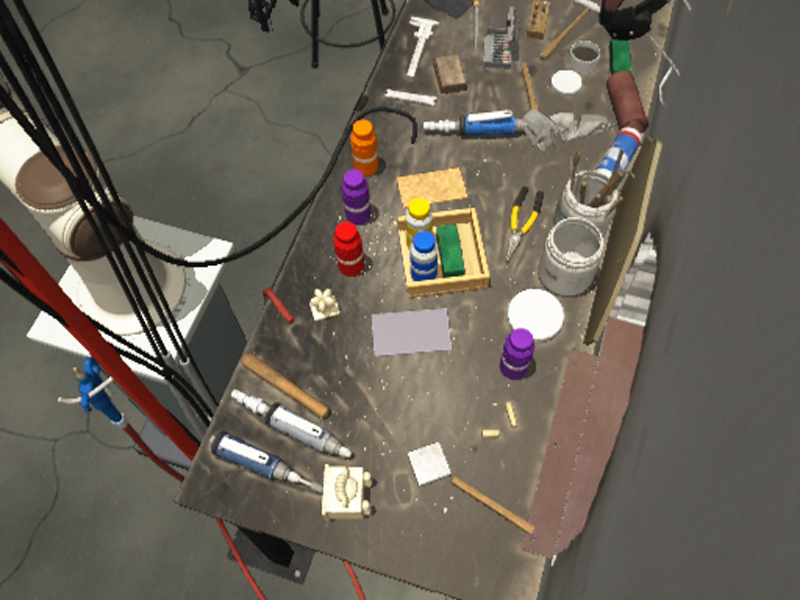

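View pics/d0b.png

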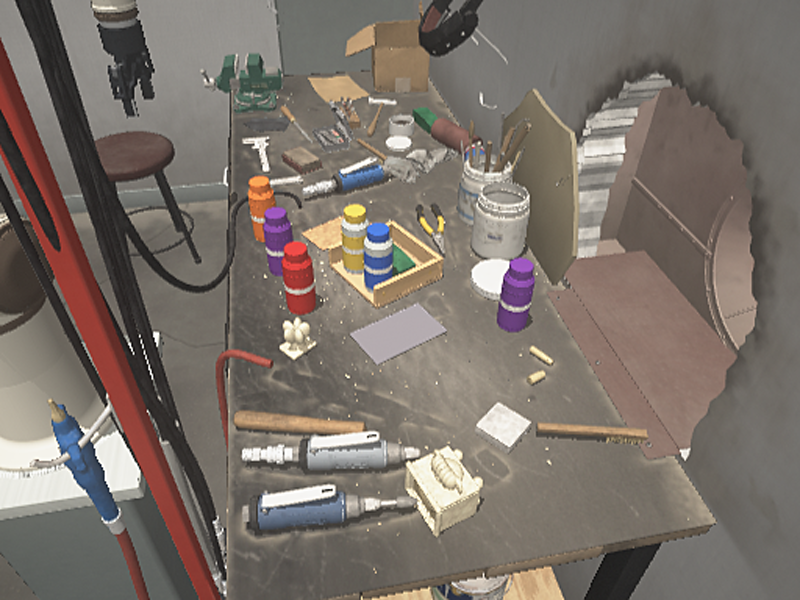

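In the 800x600 views, scene/side pixels are:

- **Yellow can cap:** (418,208) / (354,213).
- **Blue can cap:** (424,241) / (378,231).
- **Lookalikes, not wanted:** orange (365,135), purple (355,180), red (348,235) and purple (518,340). The green object at (620,55) is not the bar.
- **Green bar:** (452,250) in the bay.
- **Mats:** grey (411,332), cork (432,186).

I'll check that choice in a close crop.

Run:
```python
import cv2,numpy as np
a=cv2.imread('pics/s0.png')[100:230,225:325];b=cv2.imread('pics/d0.png')[125:235,190:290]
a=cv2.resize(a,None,fx=4,fy=4,interpolation=cv2.INTER_CUBIC);b=cv2.resize(b,None,fx=4,fy=4,interpolation=cv2.INTER_CUBIC)
b=cv2.copyMakeBorder(b,0,a.shape[0]-b.shape[0],0,0,cv2.BORDER_CONSTANT)
cv2.imwrite('pics/c1.png',np.hstack([a,b]))
```

```text
(no output)
```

View pics/c1.png

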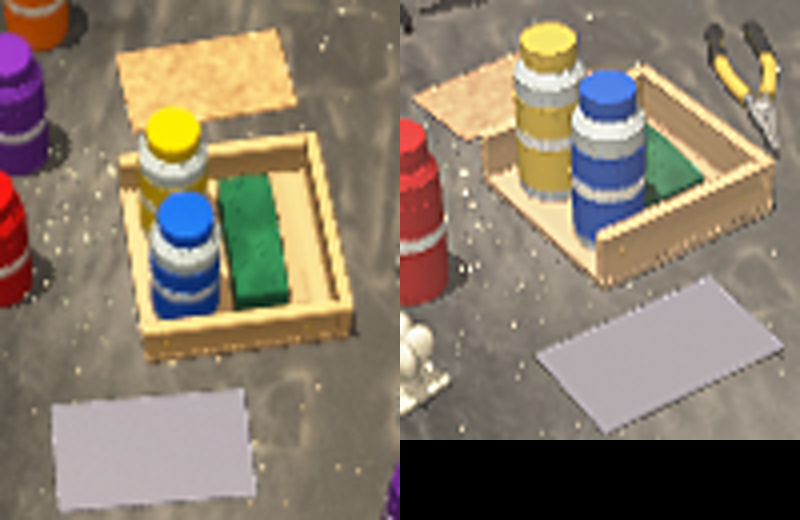

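The crop confirms yellow and blue cans side by side at the open front of the bay, with the green bar behind them. Grey mat corners are (52,405), (243,390), (256,494), (62,510). Cork corners are (116,55), (276,29), (297,104), (135,128).

```bash
cat > m.py <<'E'
from h import *
S=lambda u,v:('s0',((u+.5)/4-.5+225,(v+.5)/4-.5+100))
D=lambda u,v:('d0',((u-400+.5)/4-.5+190,(v+.5)/4-.5+125))
def show(n,s,d):
    X,e=tri([S(*s),D(*d)]);print(n,X.round(4),np.round(e,4));return X
show('ycap',(173,120),(549,37));show('bcap',(186,206),(608,84))
G=[show('grey',s,d) for s,d in zip([(52,405),(243,390),(256,494),(62,510)],[(536,355),(712,277),(783,347),(607,432)])]
for nm,P,z in [('grey',[(52,405),(243,390),(256,494),(62,510)],.004),('cork',[(116,55),(276,29),(297,104),(135,128)],.004),('baytop',[(120,157),(316,133),(352,303),(145,330)],.05),('bartop',[(219,178),(267,173),(288,288),(236,294)],.047)]:
    Q=np.array([atz(S(*p)[0],S(*p)[1],z) for p in P])
    e1=Q[1]-Q[0]+Q[2]-Q[3];e2=Q[0]-Q[3]+Q[1]-Q[2]
    print(nm,Q.mean(0).round(4),'yaw x',np.degrees(np.arctan2(e1[1],e1[0])).round(1),'yaw y-90',(np.degrees(np.arctan2(e2[1],e2[0]))-90).round(1),[np.linalg.norm(e)/2 for e in(e1,e2)])
for p in [(449,168),(640,67),(774,160),(601,236)]: print('bay side',atz(*D(*p),.05).round(4))
for p in [(536,355),(712,277),(783,347),(607,432)]: print('greyside',atz(*D(*p),.004).round(4))
E
python3 m.py
```

```text
ycap [0.5189 0.276  0.1385] [0.003 0.003]
bcap [0.5506 0.2063 0.1394] [0.0026 0.0026]
grey [0.4796 0.0885 0.0006] [0.0013 0.0013]
grey [0.6164 0.1425 0.0051] [0.0017 0.0017]
grey [0.6497 0.0638 0.0019] [0.0011 0.0011]
grey [ 5.154e-01  8.400e-03 -4.000e-04] [0.0012 0.0012]
grey [0.5646 0.0757 0.004 ] yaw x 22.7 yaw y-90 23.6 [np.float64(0.14609690233739883), np.float64(0.08777624671811324)]
cork [0.5014 0.416  0.004 ] yaw x 28.2 yaw y-90 29.6 [np.float64(0.1375726087545611), np.float64(0.077860668280692)]
baytop [0.5728 0.2536 0.05  ] yaw x 25.9 yaw y-90 25.4 [np.float64(0.1580723808213859), np.float64(0.15751450324143532)]
bartop [0.5875 0.2567 0.047 ] yaw x 24.8 yaw y-90 24.5 [np.float64(0.03917310599120947), np.float64(0.10591069619407185)]
bay side [0.4396 0.2468 0.05  ]
bay side [0.6052 0.3556 0.05  ]
bay side [0.6802 0.2133 0.05  ]
bay side [0.5371 0.1478 0.05  ]
greyside [0.4801 0.0838 0.004 ]
greyside [0.6179 0.1422 0.004 ]
greyside [0.6497 0.0607 0.004 ]
greyside [0.5156 0.0032 0.004 ]
```

Run:
```python
from h import *
from scipy.spatial.transform import Rotation as R
s=robot.state();M=R.from_rotvec(s['tool_rot']).as_matrix();print(M.round(3))
```

```text
[[-0.972  0.236 -0.001]
 [ 0.236  0.972 -0.001]
 [ 0.    -0.002 -1.   ]]
```

Measurements agree with the description: bay yaw about 25°, can caps about 0.14 m high. Next is a closer wrist look from above.

Request:
drive_tool --rows '[0,0,-0.05,0,1,0,0,-0.05,0,1,0,0,-0.05,0,1,-0.05,-0.027,0,0,1,-0.05,-0.027,0,0,1,-0.05,-0.027,0,0,1,-0.05,-0.027,0,0,1,-0.05,-0.027,0,0,1,-0.05,-0.027,0,0,1,-0.05,-0.027,0,0,1]'

```text
time: 1.4
eef_pos: [0.4321, 0.2912, 0.3485]
tool_rot: [-0.373, -3.119, -0.0]
contact_force: [0.5, 0.0, 0.0]
gripper_width: 0.0852
grip_force: 0.0
```

Request:
drive_tool --rows '[-0.05,-0.027,0,0,1,-0.05,-0.027,0,0,1,0,0,0,0.18,1,0,0,0,0.18,1,0,0,0,0.18,1,0,0,0,0.18,1,0,0,0,0.18,1,0,0,0,0,1]'

```text
time: 2.4
eef_pos: [0.5154, 0.2166, 0.3483]
tool_rot: [-1.69, -2.648, 0.001]
contact_force: [1.2, -1.1, -0.6]
gripper_width: 0.0853
grip_force: 0.0
```

```bash
cat >> h.py <<'E'
from scipy.spatial.transform import Rotation as Ro
def go(p,yaw=None):
    "tool-frame shift to world p, then turn so tool y has world yaw (deg)"
    s=robot.state();M=Ro.from_rotvec(s['tool_rot']).as_matrix();y=np.degrees(np.arctan2(M[1,1],M[0,1]))
    print('at',s['eef_pos'].round(4),'yaw',y.round(2),'shift',(M.T@(np.array(p)-s['eef_pos'])).round(4),'turn',None if yaw is None else np.radians(y-yaw).round(3),'q',s['q'].round(2),'tilt',M[:2,2].round(4))
E
python3 - <<'E'
from h import *
im=snap('wrist','w1');cv2.imwrite('pics/w1b.png',cv2.resize(im,(800,600),interpolation=cv2.INTER_CUBIC))
go((.55,.24,.36),25)
E
```

```text
at [0.5154 0.2166 0.3484] yaw 25.0 shift [ 0.0066  0.0412 -0.0116] turn 0.0 q [ 0.18  0.06  1.41  0.    1.67 -0.25] tilt [-0.0005 -0.0001]
```

View pics/w1b.png

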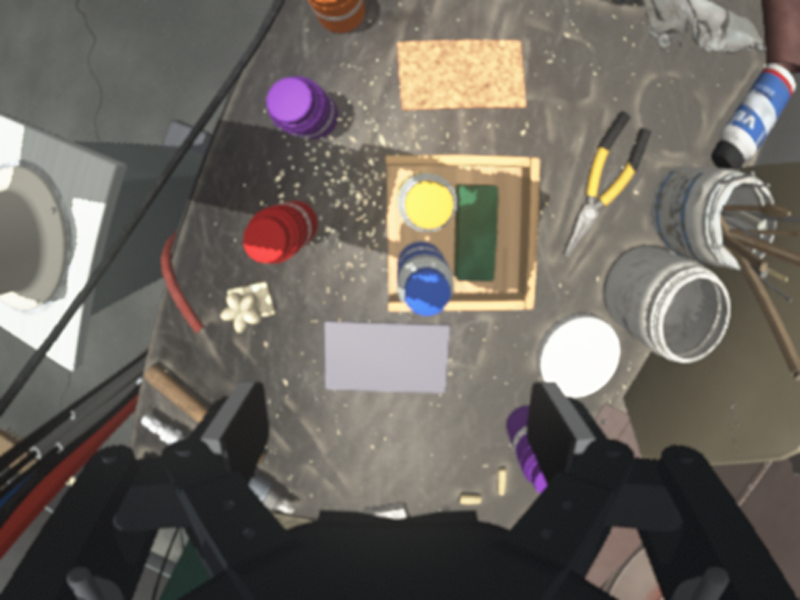

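The wrist view (800x600) shows yellow cap (428,204), blue cap (428,290), bar corners (457,186), (497,186), (494,280), (456,279), and both mats in full.

```bash
cat > m2.py <<'E'
from h import *
exec(open('m.py').read().split("show('ycap'")[0].replace('from h import *',''))
W=lambda u,v:('w1',((u+.5)/1.5625-.5,(v+.5)/1.5625-.5))
for n,o in [('y',[S(173,120),D(549,37),W(428,204)]),('b',[S(186,206),D(608,84),W(428,290)])]:
    X,e=tri(o);print(n,X.round(4),np.round(e,4),'wrist at .142',atz(*o[2],.142,True).round(4),'scene',atz(*o[0],.142).round(4),'side',atz(*o[1],.142).round(4))
for nm,P,z,sg in [('grey',[(325,322),(449,326),(446,391),(326,390)],.004,[(52,405),(243,390),(256,494),(62,510)]),('cork',[(397,42),(524,40),(526,107),(402,110)],.004,[(116,55),(276,29),(297,104),(135,128)]),('bay',[(387,157),(540,157),(534,308),(388,310)],.05,[(120,157),(316,133),(352,303),(145,330)]),('bar',[(457,186),(497,186),(494,280),(456,279)],.047,[(219,178),(267,173),(288,288),(236,294)])]:
    Q=np.array([atz(*W(*p),z,True) for p in P]);T=np.array([tri([W(*p),S(*s)])[0] for p,s in zip(P,sg)])
    for Y in(Q,T):
        e1=Y[1]-Y[0]+Y[2]-Y[3];e2=Y[0]-Y[3]+Y[1]-Y[2]
        print(nm,Y.mean(0).round(4),'yaws',np.degrees(np.arctan2(e1[1],e1[0])).round(1),(np.degrees(np.arctan2(e2[1],e2[0]))-90).round(1),[(np.linalg.norm(e)/2).round(4) for e in(e1,e2)])
E
python3 m2.py
```

```text
y [0.5187 0.2697 0.1438] [0.004  0.0034 0.0018] wrist at .142 [0.5179 0.2681 0.142 ] scene [0.5169 0.2756 0.142 ] side [0.5204 0.2673 0.142 ]
b [0.5502 0.2033 0.1422] [0.0028 0.0028 0.0011] wrist at .142 [0.5495 0.2026 0.142 ] scene [0.5488 0.2065 0.142 ] side [0.5518 0.1999 0.142 ]
grey [0.5651 0.0754 0.004 ] yaws 23.8 23.6 [np.float64(0.149), np.float64(0.0884)]
grey [0.565  0.0757 0.0047] yaws 23.3 23.7 [np.float64(0.1475), np.float64(0.088)]
cork [0.5023 0.4153 0.004 ] yaws 28.8 27.4 [np.float64(0.1415), np.float64(0.0799)]
cork [0.5021 0.4144 0.0069] yaws 28.8 28.4 [np.float64(0.1393), np.float64(0.0798)]
bay [0.5735 0.2531 0.05  ] yaws 26.2 25.4 [np.float64(0.1586), np.float64(0.1615)]
bay [0.573  0.2534 0.0508] yaws 26.3 25.1 [np.float64(0.1583), np.float64(0.1606)]
bar [0.5851 0.2591 0.047 ] yaws 25.2 25.5 [np.float64(0.0414), np.float64(0.0988)]
bar [0.5865 0.2587 0.043 ] yaws 25.4 25.7 [np.float64(0.0406), np.float64(0.1012)]
```

Run:
```python
from h import *
go((.5499,.2025,.082),25.3)
```

```text
at [0.5154 0.2166 0.3484] yaw 25.0 shift [-0.0274  0.0254  0.2664] turn -0.005 q [ 0.18  0.06  1.41  0.    1.67 -0.25] tilt [-0.0005 -0.0001]
```

Request:
drive_tool --rows '[-0.027,0.025,0,-0.005,1,0,0,0.05,0,1,0,0,0.05,0,1,0,0,0.04,0,1,0,0,0.03,0,1,0,0,0,0,1]'

```text
time: 3.2
eef_pos: [0.5474, 0.2023, 0.1757]
tool_rot: [-1.68, -2.649, 0.006]
contact_force: [-0.2, -0.1, -0.1]
gripper_width: 0.0851
grip_force: 0.0
```

Run:
```python
from h import *
im=snap('wrist','w2');s=snap('side','d2')[100:250,150:350]
cv2.imwrite('pics/w2b.png',np.hstack([im,cv2.resize(s,(288,384//2)) if 0 else cv2.copyMakeBorder(cv2.resize(s,(288,216)),0,168,0,0,0)]))
go((.5499,.2025,.082),25.3)
```

```text
at [0.5501 0.2027 0.1798] yaw 25.18 shift [-0.0001 -0.0004  0.0978] turn -0.002 q [ 0.15  0.2   1.59 -0.    1.35 -0.29] tilt [0.0012 0.0002]
```

View pics/w2b.png

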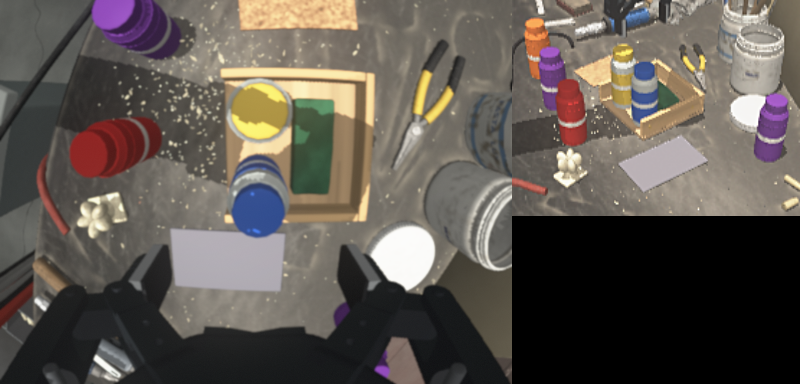

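Run:
```python
from h import *
for X in [(.55,.2025,.18),(.55,.2025,.142),(.55,.2025,.01),(.5187,.268,.142)]:
  print(X,proj('w2',X).round(1),proj('d2',X).round(1),(proj('d2',X)-[150,100])*1.44+[512,0])
K,R,t=cal('w2');print((-R.T@t).round(3),R[2].round(3))
X,e=tri([('w2',(260,207)),('w1',(428/1.5625,290/1.5625))]);print(X,e)
for z in(.142,):print(atz('w2',(260,207),z,True),atz('w2',(260,110),z,True))
```

```text
(0.55, 0.2025, 0.18) [259.5 230.4] [240.7 133.4] [642.65774129  48.15065326]
(0.55, 0.2025, 0.142) [258.9 210.2] [240.8 145.2] [642.79315461  65.06294641]
(0.55, 0.2025, 0.01) [257.8 172.8] [241.1 182.1] [643.21898112 118.24606852]
(0.5187, 0.268, 0.142) [258.7 110.6] [226.2 133.8] [621.7930029   48.68403495]
[0.517 0.268 0.35 ] [ 0.117 -0.26  -0.959]
[0.55436793 0.19663661 0.11399178] [np.float64(0.0002892630497676686), np.float64(0.00028926304976781904)]
[0.54964983 0.20510697 0.142     ] [0.51931239 0.2687673  0.142     ]
```

The wrist view puts the blue cap centre at (260,207), matching the predicted (259,210), so the tool is aligned over it. Descend and grip.

Request:
drive_tool --rows '[0,0,0.03,0,1,0,0,0.03,0,1,0,0,0.025,0,1,0,0,0.013,0,1,0,0,0,0,0.5,0,0,0,0,0.3,0,0,0,0,0.3,0,0,0,0,0.3]' --newtons 40

```text
time: 4.3
eef_pos: [0.5505, 0.2026, 0.0832]
tool_rot: [1.684, 2.65, 0.001]
contact_force: [-2.5, -1.3, 6.6]
gripper_width: 0.0433
grip_force: 35.9
```

Run:
```python
from h import *
im=snap('wrist','w3');s=snap('side','d3')[100:220,180:300]
cv2.imwrite('pics/w3b.png',np.hstack([cv2.resize(im[100:340,100:420],(400,300)),cv2.resize(s,(300,300),interpolation=cv2.INTER_CUBIC)]))
print(robot.state())
```

```text
{'time': 4.4, 'q': array([ 1.47070245e-01,  2.99224431e-01,  1.66997375e+00, -5.60432502e-04,
        1.17035676e+00, -2.91010366e-01]), 'joint_velocities': array([-0.00250739,  0.00121885, -0.00043554,  0.00026263,  0.00040935,
       -0.00109115]), 'effort': array([ 8.16060766e-02, -3.93279827e+01, -2.92979085e+01,  2.73552407e-01,
       -1.15933903e+00, -1.45997613e-02]), 'eef_pos': array([0.55054221, 0.20258939, 0.08322322]), 'tool_rot': array([1.68436279e+00, 2.64966485e+00, 1.48059285e-03]), 'contact_force': array([-3.06276459, -2.66513335,  6.39193848]), 'moment': array([-0.28724946,  0.70683722, -0.00986116]), 'grip_force': 35.91904706438072, 'gripper_width': 0.04351725008731705}
```

View pics/w3b.png

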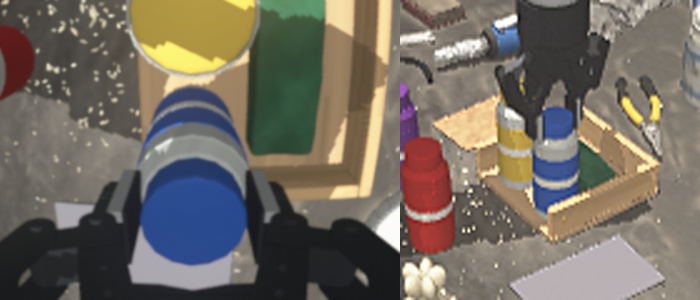

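The fingers hold the shoulder/cap edge: the opening is 43 mm, and the side crop shows the tips at the white shoulder. I'll reopen, go about 9 mm lower and grip again.

Request:
drive_tool --rows '[0,0,0,0,0.9,0,0,0,0,0.9,0,0,0,0,0.9,0,0,0.005,0,0.9,0,0,0.004,0,0.9,0,0,0,0,0.9]'

```text
time: 5.15
eef_pos: [0.549, 0.2025, 0.0709]
tool_rot: [-1.685, -2.65, 0.001]
contact_force: [0.1, -0.8, 0.6]
gripper_width: 0.077
grip_force: 0.0
```

Request:
drive_tool --rows '[0,0,0,0,0.5,0,0,0,0,0.5,0,0,0,0,0.4,0,0,0,0,0.4]'

```text
time: 5.65
eef_pos: [0.5502, 0.2027, 0.0723]
tool_rot: [1.685, 2.65, 0.001]
contact_force: [0.6, -0.1, 2.3]
gripper_width: 0.051
grip_force: 42.2
```

Request:
drive_tool --rows '[0,0,-0.01,0,0.4,0,0,-0.02,0,0.4,0,0,-0.03,0,0.4,0,0,-0.03,0,0.4,0,0,0,0,0.4]'

```text
time: 6.28
eef_pos: [0.5519, 0.2031, 0.1657]
tool_rot: [1.683, 2.646, 0.007]
contact_force: [0.7, 0.5, -2.0]
gripper_width: 0.0507
grip_force: 42.3
```

Run:
```python
from h import *
print(robot.state()['gripper_width'])
go((.608,.0943,.0663),25)
```

```text
0.05072843895018914
at [0.5519 0.2031 0.1657] yaw 25.1 shift [-0.1221  0.004   0.0996] turn 0.002 q [ 0.15  0.21  1.6   0.    1.32 -0.29] tilt [0.0071 0.0011]
```

Request:
drive_tool --rows '[-0.03,0.001,0,0,0.4,-0.04,0.001,0,0,0.4,-0.03,0.001,0,0,0.4,-0.022,0.001,0,0,0.4,0,0,0.03,0,0.4,0,0,0.03,0,0.4,0,0,0.02,0,0.4,0,0,0.01,0,0.4,0,0,0.005,0,0.4,0,0,0,0,0.4]'

```text
time: 7.52
eef_pos: [0.6055, 0.0939, 0.0674]
tool_rot: [1.685, 2.65, 0.001]
contact_force: [-0.3, -0.4, -3.1]
gripper_width: 0.0507
grip_force: 42.3
```

Run:
```python
from h import *
go((.608,.0943,.0663),25)
print(robot.state()['contact_force'])
```

```text
at [0.6055 0.0939 0.0674] yaw 25.11 shift [-0.0007  0.0024  0.0011] turn 0.002 q [-0.04  0.38  1.6  -0.    1.16 -0.48] tilt [ 0.0012 -0.0001]
[-0.27678719 -0.39153341 -3.07945779]
```

Lower the last millimetre, release, and rise.

Request:
drive_tool --rows '[0,0.002,0.002,0,0.4,0,0,0,0,0.4,0,0,0,0,0.7,0,0,0,0,0.95,0,0,0,0,0.95,0,0,-0.02,0,1,0,0,-0.04,0,1,0,0,-0.04,0,1,0,0,0,0,1]'

```text
time: 8.65
eef_pos: [0.6102, 0.0946, 0.1711]
tool_rot: [1.681, 2.643, 0.008]
contact_force: [0.6, 0.5, -0.1]
gripper_width: 0.0856
grip_force: 0.0
```

Run:
```python
from h import *
go((.5187,.268,.1727),25.1)
im=snap('wrist','w4');
for X in [(.6075,.0943,.136),(.5187,.268,.142)]: print(proj('w4',X))
cv2.imwrite('pics/w4b.png',im)
```

```text
at [0.6102 0.0946 0.1711] yaw 25.1 shift [ 0.1958 -0.0093 -0.0027] turn 0.0 q [-0.04  0.28  1.51  0.    1.34 -0.48] tilt [ 0.0104 -0.0004]
[251.45496509 207.07967481]
[242.00005587 -53.27197349]
```

View pics/w4b.png

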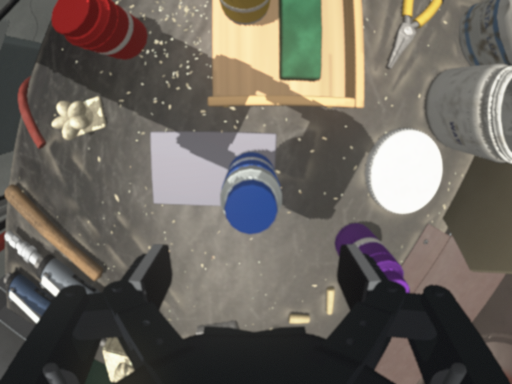

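The blue can stands on the grey mat with its cap at (251,206), where predicted. On to the yellow can.

Request:
drive_tool --rows '[0.04,-0.002,-0.005,0,1,0.05,-0.002,0,0,1,0.05,-0.002,0,0,1,0.04,-0.002,0,0,1,0.016,-0.001,0,0,1,0,0,0,0,1,0,0,0,0,1]'

```text
time: 9.57
eef_pos: [0.5161, 0.2672, 0.1695]
tool_rot: [1.687, 2.65, -0.001]
contact_force: [0.2, -0.9, 0.4]
gripper_width: 0.0854
grip_force: 0.0
```

Run:
```python
from h import *
go((.5187,.268,.0723),25.1)
```

```text
at [0.5161 0.2672 0.1695] yaw 25.03 shift [-0.0003  0.0027  0.0972] turn -0.001 q [ 0.27  0.2   1.61 -0.    1.33 -0.17] tilt [-0.0001 -0.0006]
```

Request:
drive_tool --rows '[0,0.002,0.03,0,1,0,0,0.03,0,1,0,0,0.025,0,1,0,0,0.012,0,1,0,0,0,0,1]'

```text
time: 10.2
eef_pos: [0.5172, 0.2684, 0.0721]
tool_rot: [-1.687, -2.649, 0.002]
contact_force: [0.3, -0.2, -0.3]
gripper_width: 0.0855
grip_force: 0.0
```

Run:
```python
from h import *
go((.5187,.268,.0723),25.1)
im=snap('wrist','w5');
print(proj('w5',(.5187,.268,.142)))
cv2.imwrite('pics/w5b.png',im[80:330,100:420])
```

```text
at [0.5172 0.2684 0.0721] yaw 25.03 shift [-0.001   0.0012 -0.0002] turn -0.001 q [ 0.27  0.31  1.68 -0.    1.15 -0.17] tilt [-0.0014 -0.0005]
[258.84371829 291.30845612]
```

View pics/w5b.png

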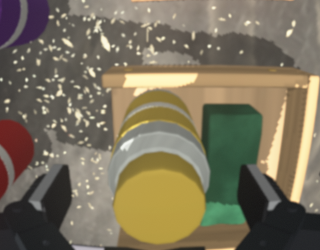

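Request:
drive_tool --rows '[0,0,0,0,0.7,0,0,0,0,0.4,0,0,0,0,0.4,0,0,0,0,0.4,0,0,0,0,0.4]'

```text
time: 10.88
eef_pos: [0.5184, 0.2696, 0.0743]
tool_rot: [1.685, 2.65, 0.003]
contact_force: [-0.4, -0.0, 6.4]
gripper_width: 0.0506
grip_force: 40.9
```

Request:
drive_tool --rows '[0,0,-0.01,0,0.4,0,0,-0.02,0,0.4,0,0,-0.03,0,0.4,0,0,-0.03,0,0.4,0,0,0,0,0.4]'

```text
time: 11.5
eef_pos: [0.5189, 0.2697, 0.1653]
tool_rot: [1.684, 2.648, 0.006]
contact_force: [0.7, -0.2, -2.0]
gripper_width: 0.0506
grip_force: 42.2
```

Run:
```python
from h import *
go((.522,.0567,.0663),25)
```

```text
at [0.5189 0.2697 0.1653] yaw 25.1 shift [-0.1941 -0.0881  0.0987] turn 0.002 q [ 0.27  0.21  1.61 -0.    1.32 -0.17] tilt [0.005  0.0014]
```

Request:
drive_tool --rows '[-0.02,-0.009,0,0,0.4,-0.04,-0.018,0,0,0.4,-0.044,-0.02,0,0,0.4,-0.044,-0.02,0,0,0.4,-0.03,-0.014,0,0,0.4,-0.016,-0.007,0,0,0.4,0,0,0.04,0,0.4,0,0,0.03,0,0.4,0,0,0.02,0,0.4,0,0,0,0,0.4]'

```text
time: 12.75
eef_pos: [0.5178, 0.057, 0.0704]
tool_rot: [-1.682, -2.648, 0.003]
contact_force: [-0.3, -0.5, -1.9]
gripper_width: 0.0505
grip_force: 47.5
```

Run:
```python
from h import *
go((.522,.0567,.0683),25)
```

```text
at [0.5178 0.057  0.0704] yaw 25.13 shift [-0.0021  0.0036  0.0021] turn 0.002 q [-0.12  0.16  1.86  0.    1.12 -0.56] tilt [-0.0049  0.0009]
```

Request:
drive_tool --rows '[-0.001,0.002,0.003,0,0.4,0,0,0,0,0.4,0,0,0,0,0.4,0,0,0,0,0.65,0,0,0,0,0.85,0,0,0,0,0.85,0,0,-0.03,0,0.85,0,0,-0.04,0,0.85,0,0,-0.04,0,0.85,0,0,-0.03,0,0.85]'

```text
time: 14.0
eef_pos: [0.5227, 0.0561, 0.2119]
tool_rot: [1.685, 2.649, 0.002]
contact_force: [0.1, -0.3, 0.4]
gripper_width: 0.0725
grip_force: 0.0
```

Request:
drive_tool --rows '[0,0,-0.03,0,0.85,0,0,0,0,0.85,0,0,0,0,0.85]'

```text
time: 14.38
eef_pos: [0.5216, 0.0562, 0.2385]
tool_rot: [-1.685, -2.65, 0.001]
contact_force: [0.2, -0.1, -0.2]
gripper_width: 0.0729
grip_force: 0.0
```

Run:
```python
from h import *
go((.5866,.2592,.15),25.4)
im=snap('wrist','w6');d=snap('side','d6')
for X in [(.6075,.0943,.136),(.521,.0567,.136),(.5866,.2592,.047)]: print(proj('w6',X),proj('d6',X))
cv2.imwrite('pics/w6b.png',np.hstack([im[0:300,60:400],d[90:390,150:450]]))
```

```text
at [0.5216 0.0562 0.2385] yaw 25.1 shift [0.1562 0.1451 0.0884] turn -0.005 q [-0.12  0.    1.68 -0.    1.46 -0.56] tilt [-0.0016  0.0002]
[349.26709707 187.80271343] [269.78091143 167.75429175]
[254.90569441 184.82129352] [239.48992135 180.39452279]
[369.37743931  49.94887145] [249.62407553 159.87292319]Traceback (most recent call last):
  File "<stdin>", line 5, in <module>
    return _nx.concatenate(arrs, 1, dtype=dtype, casting=casting)
           ~~~~~~~~~~~~~~~^^^^^^^^^^^^^^^^^^^^^^^^^^^^^^^^^^^^^^^
ValueError: all the input array dimensions except for the concatenation axis must match exactly, but along dimension 0, the array at index 0 has size 300 and the array at index 1 has size 294
```

Run:
```python
from h import *
cv2.imwrite('pics/w6b.png',np.hstack([cv2.imread('pics/w6.png')[0:290,60:420],cv2.imread('pics/d6.png')[90:380,150:450]]))
```

```text
(no output)
```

View pics/w6b.png

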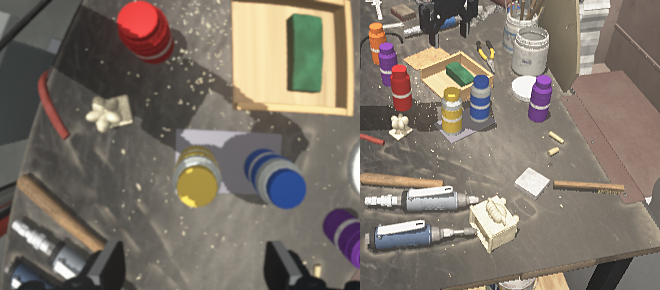

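Both cans stand on the grey mat, caps at their predicted pixels, and the bar is undisturbed. Moving over the bar with a 60 mm opening.

Request:
drive_tool --rows '[0.04,0.037,0,-0.005,0.7,0.04,0.037,0,0,0.7,0.04,0.037,0,0,0.7,0.036,0.034,0,0,0.7,0,0,0.04,0,0.7,0,0,0.04,0,0.7,0,0,0,0,0.7,0,0,0,0,0.7]'

```text
time: 15.48
eef_pos: [0.5871, 0.2591, 0.1608]
tool_rot: [1.679, 2.654, 0.001]
contact_force: [0.0, 0.0, 0.4]
gripper_width: 0.0597
grip_force: 0.0
```

Run:
```python
from h import *
go((.5866,.2592,.02),25.4)
im=snap('wrist','w7')
from h import *
c,s=np.cos(np.radians(25.4)),np.sin(np.radians(25.4))
m=cv2.inRange(cv2.cvtColor(im,cv2.COLOR_BGR2HSV),(60,90,20),(95,255,255));m[260:]=0
ct=max(cv2.findContours(m,0,2)[0],key=cv2.contourArea)
v=im.copy()
for x,y in[(-21,-52.5),(21,-52.5),(21,52.5),(-21,52.5)]:
    p=proj('w7',(.5866+(c*x-s*y)/1e3,.2592+(s*x+c*y)/1e3,.047));print(p.round(1));cv2.circle(v,tuple(int(round(q)) for q in p),2,(0,0,255),-1)
cv2.imwrite('pics/w7b.png',cv2.resize(v[100:350,100:420],None,fx=2,fy=2))
```

```text
at [0.5871 0.2591 0.1608] yaw 25.37 shift [ 0.0003 -0.0006  0.1408] turn -0.001 q [ 0.23  0.36  1.44 -0.    1.35 -0.22] tilt [0.0012 0.0002]
[234.6 230.7]
[274.4 230.6]
[276.2 129.8]
[232.7 129.8]
```

View pics/w7b.png

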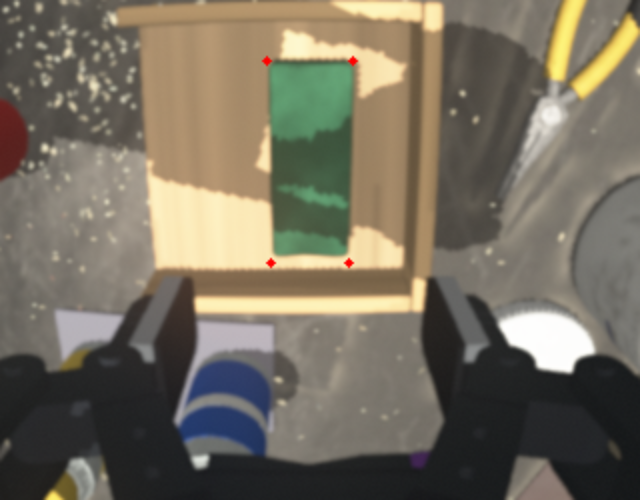

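Request:
drive_tool --rows '[0.002,0,0.03,0,0.7,0,0,0.04,0,0.7,0,0,0.04,0,0.7,0,0,0.02,0,0.7,0,0,0.01,0,0.7,0,0,0.007,0,0.7,0,0,0,0,0.7]'

```text
time: 16.4
eef_pos: [0.5863, 0.2611, 0.0135]
tool_rot: [1.679, 2.654, 0.001]
contact_force: [-0.4, -0.4, -0.1]
gripper_width: 0.0594
grip_force: 0.0
```

Request:
drive_tool --rows '[0,0,0,0,0.5,0,0,0,0,0.35,0,0,0,0,0.35,0,0,0,0,0.35]' --newtons 50

```text
time: 16.9
eef_pos: [0.5861, 0.2611, 0.0132]
tool_rot: [1.679, 2.655, 0.001]
contact_force: [-0.3, 0.5, 1.9]
gripper_width: 0.0301
grip_force: 1.0
```

Run:
```python
from h import *
im=snap('wrist','w8');d=snap('side','d8')
cv2.imwrite('pics/w8b.png',np.hstack([cv2.resize(im[100:350,100:420],(480,375)),cv2.resize(d[100:225,190:290],(300,375),interpolation=cv2.INTER_CUBIC)]))
s=robot.state();print(s['gripper_width'],s['grip_force'],s['contact_force'],s['eef_pos'])
```

```text
0.029621103781688342 1.2612382337101735 [0.19854589 1.15661932 2.83527966] [0.58612845 0.26107005 0.01322713]
```

View pics/w8b.png

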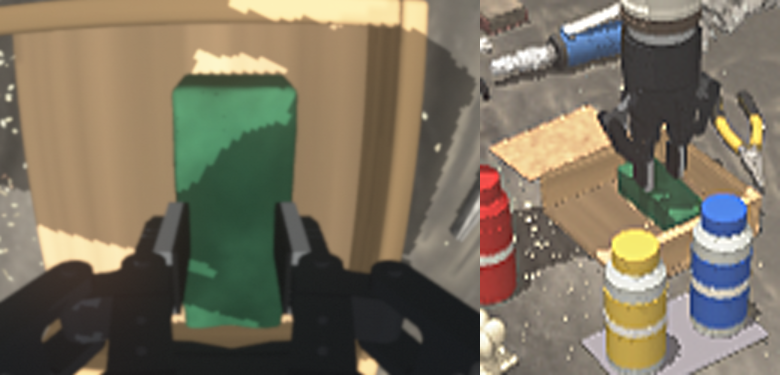

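Run:
```python
from h import *
c,s=np.cos(np.radians(25.4)),np.sin(np.radians(25.4))
for x in(-21,-15,15,21):
  for z in(.013,.03,.047,.06):
    X=(.5861+c*x/1e3,.2611+s*x/1e3,z);print(x,z,((proj('d8',X)-[190,100])*3+[480,0]).round(0),((proj('w8',X)-100)*1.5).round(0))
```

```text
-21 0.013 [641. 212.] [184. 189.]
-21 0.03 [641. 199.] [180. 206.]
-21 0.047 [641. 186.] [175. 226.]
-21 0.06 [641. 175.] [170. 244.]
-15 0.013 [646. 210.] [198. 189.]
-15 0.03 [646. 197.] [195. 206.]
-15 0.047 [646. 184.] [192. 226.]
-15 0.06 [646. 173.] [188. 244.]
15 0.013 [669. 200.] [269. 189.]
15 0.03 [670. 187.] [272. 206.]
15 0.047 [670. 174.] [276. 226.]
15 0.06 [670. 163.] [280. 244.]
21 0.013 [674. 198.] [283. 189.]
21 0.03 [674. 185.] [287. 206.]
21 0.047 [674. 172.] [293. 226.]
21 0.06 [675. 161.] [298. 243.]
```

The pads closed to 30 mm on the bevelled top edges of the bar (bevel visible at its far end, about (230,80)), and the tips are only around z = 0.035. I'll open, go lower and regrip.

Request:
drive_tool --rows '[0,0,0,0,0.7,0,0,0,0,0.7,0,0,0.004,0,0.7,0,0,0.003,0,0.7,0,0,0,0,0.7]'

```text
time: 17.62
eef_pos: [0.5851, 0.2608, 0.0051]
tool_rot: [-1.679, -2.655, 0.001]
contact_force: [0.7, 0.6, -0.1]
gripper_width: 0.0599
grip_force: 0.0
```

Request:
drive_tool --rows '[0,0,0,0,0.55,0,0,0,0,0.45,0,0,0,0,0.4,0,0,0,0,0.4]'

```text
time: 18.12
eef_pos: [0.5861, 0.2611, 0.0064]
tool_rot: [1.679, 2.655, 0.001]
contact_force: [0.1, 0.3, 4.1]
gripper_width: 0.0389
grip_force: 50.2
```

Request:
drive_tool --rows '[0,0,-0.01,0,0.4,0,0,-0.03,0,0.4,0,0,-0.03,0,0.4,0,0,-0.03,0,0.4,0,0,0,0,0.4]'

```text
time: 18.75
eef_pos: [0.5874, 0.2614, 0.1083]
tool_rot: [1.677, 2.652, 0.006]
contact_force: [0.1, 0.7, -2.1]
gripper_width: 0.0392
grip_force: 51.1
```

Run:
```python
from h import *
print(robot.state()['gripper_width'])
go((.5022,.415,.0064-.006),-61.4)
```

```text
0.03918474934608222
at [0.5874 0.2614 0.1083] yaw 25.38 shift [ 0.1755 -0.0117  0.1077] turn 1.515 q [ 0.23  0.4   1.48 -0.    1.25 -0.21] tilt [0.0051 0.0011]
```

Request:
drive_tool --rows '[0.03,-0.002,0,0,0.4,0.045,-0.003,0,0,0.4,0.045,-0.003,0,0,0.4,0.035,-0.002,0,0,0.4,0.02,-0.002,0,0,0.4,0,0,0,0.1,0.4,0,0,0,0.15,0.4,0,0,0,0.17,0.4,0,0,0,0.17,0.4,0,0,0,0.17,0.4]'

```text
time: 20.0
eef_pos: [0.4995, 0.4129, 0.1042]
tool_rot: [2.55, 1.835, -0.004]
contact_force: [0.6, -0.2, -2.3]
gripper_width: 0.039
grip_force: 51.0
```

Request:
drive_tool --rows '[0,0,0,0.17,0.4,0,0,0,0.17,0.4,0,0,0,0.17,0.4,0,0,0,0.15,0.4,0,0,0,0.09,0.4,0,0,0,0,0.4,0,0,0,0,0.4]'

```text
time: 20.88
eef_pos: [0.4997, 0.4134, 0.105]
tool_rot: [3.042, 0.785, -0.002]
contact_force: [-0.0, -0.1, -2.8]
gripper_width: 0.0388
grip_force: 51.0
```

Run:
```python
from h import *
print(robot.state()['gripper_width'])
go((.5022,.415,.0004),-61.4)
im=snap('wrist','w9');cv2.imwrite('pics/w9b.png',im[60:384,60:460])
for x,y in((70,40),(70,-40),(-70,-40),(-70,40)):
    c,s=np.cos(np.radians(28.6)),np.sin(np.radians(28.6));print(proj('w9',(.5022+(c*x-s*y)/1e3,.415+(s*x+c*y)/1e3,.004))-60)
```

```text
0.03883645984192835
at [0.4997 0.4134 0.105 ] yaw -61.07 shift [ 0.0031 -0.0002  0.1046] turn 0.006 q [ 0.51  0.43  1.46 -0.    1.26  1.57] tilt [-0.0009 -0.0007]
[150.53798077  48.54600389]
[237.53631985  49.05757944]
[231.76191094 188.11378083]
[154.71282119 187.68438897]
```

View pics/w9b.png

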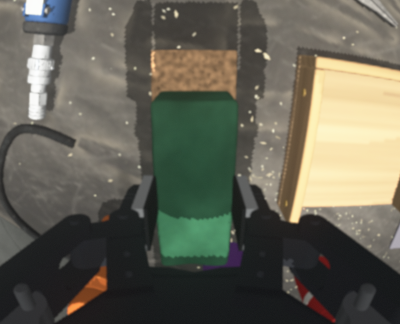

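The mat edges sit at their predicted pixels ((151,49)-(237,49)) and the bar is aligned with it. Lowering.

Request:
drive_tool --rows '[0.003,0,0.03,0.006,0.4,0,0,0.03,0,0.4,0,0,0.025,0,0.4,0,0,0.012,0,0.4,0,0,0.005,0,0.4,0,0,0.002,0,0.4,0,0,0,0,0.4]'

```text
time: 21.8
eef_pos: [0.5031, 0.4158, 0.0027]
tool_rot: [-3.044, -0.774, -0.003]
contact_force: [0.2, 0.0, -2.6]
gripper_width: 0.0386
grip_force: 51.0
```

Run:
```python
from h import *
go((.5022,.415,.0004),-61.4)
```

```text
at [0.5031 0.4158 0.0027] yaw -61.47 shift [-0.0012  0.0002  0.0023] turn -0.001 q [ 0.51  0.56  1.5  -0.    1.08  1.58] tilt [0.0015 0.0008]
```

Request:
drive_tool --rows '[0,0,0.002,0,0.4,0,0,0,0,0.4,0,0,0,0,0.4]'

```text
time: 22.18
eef_pos: [0.5031, 0.4157, 0.0004]
tool_rot: [-3.044, -0.774, -0.002]
contact_force: [0.5, 0.6, -0.4]
gripper_width: 0.0387
grip_force: 51.4
```

Request:
drive_tool --rows '[0,0,0,0,0.5,0,0,0,0,0.6,0,0,0,0,0.7,0,0,0,0,0.7,0,0,-0.02,0,0.7,0,0,-0.04,0,0.7,0,0,-0.05,0,0.7,0,0,-0.05,0,0.7,0,0,-0.03,0,0.85,0,0,0,0,0.85]'

```text
time: 23.42
eef_pos: [0.5045, 0.4166, 0.1951]
tool_rot: [-3.043, -0.773, -0.013]
contact_force: [0.3, 0.1, -0.6]
gripper_width: 0.0725
grip_force: 0.0
```

Run:
```python
from h import *
go((.5205,.0565,.21),25.1)
snap('wrist','w10');snap('scene','s10')
cv2.imwrite('pics/w10b.png',np.hstack([cv2.imread('pics/w10.png')[20:384,60:460],cv2.resize(cv2.imread('pics/s10.png')[80:262,220:420],(400,364))]))
```

```text
at [0.5045 0.4166 0.1951] yaw -61.47 shift [-0.1578  0.324  -0.0163] turn -1.511 q [ 0.51  0.36  1.37 -0.    1.41  1.58] tilt [0.0076 0.0042]
```

View pics/w10b.png

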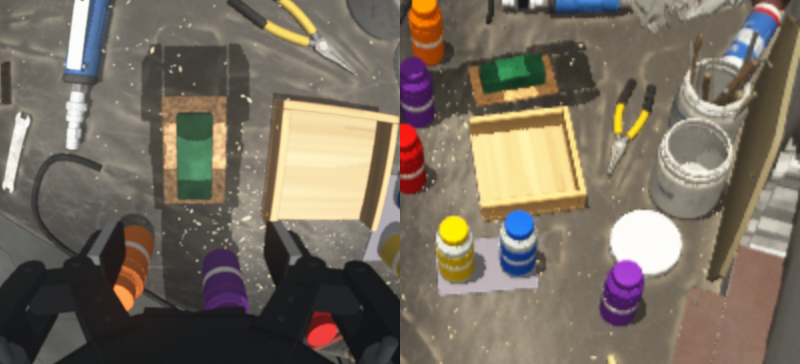

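The bar lies on the cork, aligned with even margins. Wrist view: bar rows 112-198 within mat rows 97-203. In the scene crop, the margins at its two ends are equal. Now back to the yellow can.

Request:
drive_tool --rows '[-0.01,0.02,-0.01,0,0.9,-0.02,0.041,-0.008,0,0.9,-0.02,0.041,0,0,0.9,-0.02,0.041,0,0,1,-0.02,0.041,0,0,1,-0.02,0.041,0,0,1,-0.02,0.041,0,0,1,-0.02,0.041,0,0,1,-0.008,0.017,0,0,1,0,0,0,-0.151,1]'

```text
time: 24.78
eef_pos: [0.5176, 0.0545, 0.2064]
tool_rot: [-2.976, -1.003, 0.003]
contact_force: [0.2, 0.4, 0.2]
gripper_width: 0.085
grip_force: 0.0
```

Request:
drive_tool --rows '[0,0,0,-0.17,1,0,0,0,-0.17,1,0,0,0,-0.17,1,0,0,0,-0.17,1,0,0,0,-0.17,1,0,0,0,-0.17,1,0,0,0,-0.17,1,0,0,0,-0.17,1,0,0,0,0,1,0,0,0,0,1]'

```text
time: 26.02
eef_pos: [0.5179, 0.0557, 0.2071]
tool_rot: [-1.688, -2.648, 0.001]
contact_force: [0.3, -0.3, -0.4]
gripper_width: 0.0857
grip_force: 0.0
```

Run:
```python
from h import *
go((.5205,.0565,.0683),25.1)
im=snap('wrist','w11')
hs=cv2.cvtColor(im,cv2.COLOR_BGR2HSV)
for n,lo,hi,X in[('y',(22,120,80),(34,255,255),(.5205,.0565,.136)),('b',(105,120,60),(125,255,255),(.6075,.0943,.136))]:
    m=cv2.inRange(hs,lo,hi);c=max(cv2.findContours(m,0,2)[0],key=cv2.contourArea);print(n,cv2.boundingRect(c),cv2.fitEllipse(c)[0],'pred cap',proj('w11',X).round(1))
```

```text
at [0.5179 0.0557 0.2071] yaw 24.97 shift [-0.0004  0.0028  0.1388] turn -0.002 q [-0.13  0.01  1.74  0.    1.39 -0.56] tilt [-0.0011  0.0003]
y (239, 173, 45, 46) (260.6988830566406, 195.99258422851562) pred cap [258.3 195.1]
b (338, 177, 43, 44) (359.09454345703125, 198.20164489746094) pred cap [362.9 197.8]
```

Both cans are still in place. Descend on yellow with opening 0.87, leaving room beside blue.

Request:
drive_tool --rows '[0,0.003,0.03,0,0.87,0,0,0.04,0,0.87,0,0,0.035,0,0.87,0,0,0.02,0,0.87,0,0,0.01,0,0.87,0,0,0.003,0,0.87,0,0,0,0,0.87]'

```text
time: 26.95
eef_pos: [0.5217, 0.0565, 0.0705]
tool_rot: [1.686, 2.65, 0.001]
contact_force: [0.2, 0.3, -0.3]
gripper_width: 0.0743
grip_force: 0.0
```

Request:
drive_tool --rows '[0,0,0,0,0.65,0,0,0,0,0.4,0,0,0,0,0.4,0,0,0,0,0.4,0,0,0,0,0.4]' --newtons 40

```text
time: 27.58
eef_pos: [0.5223, 0.0564, 0.0712]
tool_rot: [1.684, 2.649, 0.002]
contact_force: [0.7, 0.8, 5.2]
gripper_width: 0.0497
grip_force: 40.6
```

Request:
drive_tool --rows '[0,0,-0.01,0,0.4,0,0,-0.02,0,0.4,0,0,-0.03,0,0.4,0,0,-0.03,0,0.4,0,0,-0.01,0,0.4,0,0,0,0,0.4]'

```text
time: 28.32
eef_pos: [0.521, 0.0565, 0.1696]
tool_rot: [1.686, 2.651, 0.0]
contact_force: [-0.5, 0.3, -2.6]
gripper_width: 0.0494
grip_force: 42.0
```

Run:
```python
from h import *
go((.5187,.2685,.0772),25.1)
im=snap('wrist','w12')
```

```text
at [0.521  0.0565 0.1696] yaw 25.1 shift [0.193  0.0878 0.0924] turn -0.0 q [-0.12  0.05  1.77 -0.    1.32 -0.56] tilt [ 0.0002 -0.0001]
```

Request:
drive_tool --rows '[0.02,0.009,0,0,0.4,0.04,0.018,0,0,0.4,0.044,0.02,0,0,0.4,0.044,0.02,0,0,0.4,0.03,0.014,0,0,0.4,0.015,0.007,0,0,0.4,0,0,0.04,0,0.4,0,0,0.03,0,0.4,0,0,0.01,0,0.4,0,0,0,0,0.4]'

```text
time: 29.62
eef_pos: [0.5185, 0.268, 0.0891]
tool_rot: [-1.686, -2.65, 0.002]
contact_force: [-0.6, -0.7, -3.3]
gripper_width: 0.0495
grip_force: 42.2
```

Run:
```python
from h import *
go((.5187,.2685,.0772),25.1)
```

```text
at [0.5185 0.268  0.0891] yaw 25.06 shift [0.0004 0.0004 0.0119] turn -0.001 q [ 0.27  0.29  1.67 -0.    1.18 -0.17] tilt [-0.0015 -0.0006]
```

Request:
drive_tool --rows '[0,0,0.007,0,0.4,0,0,0.004,0,0.4,0,0,0.001,0,0.4,0,0,0,0,0.4]'

```text
time: 30.12
eef_pos: [0.5189, 0.2687, 0.0779]
tool_rot: [1.686, 2.651, 0.0]
contact_force: [0.3, 0.6, -2.7]
gripper_width: 0.0495
grip_force: 42.3
```

Request:
drive_tool --rows '[0,0,0.0015,0,0.4,0,0,0,0,0.4,0,0,0,0,0.7,0,0,0,0,0.9,0,0,0,0,0.9,0,0,-0.03,0,0.9,0,0,-0.04,0,0.9,0,0,-0.04,0,0.9,0,0,-0.02,0,1,0,0,0,0,1]'

```text
time: 31.38
eef_pos: [0.5201, 0.269, 0.2081]
tool_rot: [1.684, 2.649, 0.005]
contact_force: [0.0, 0.7, -0.2]
gripper_width: 0.0852
grip_force: 0.0
```

Run:
```python
from h import *
go((.607,.094,.2),25.1)
im=snap('wrist','w13')
hs=cv2.cvtColor(im,cv2.COLOR_BGR2HSV);m=cv2.inRange(hs,(22,120,40),(34,255,255));c=max(cv2.findContours(m,0,2)[0],key=cv2.contourArea);print(cv2.boundingRect(c),cv2.fitEllipse(c)[0],'pred cap',proj('w13',(.5187,.268,.142)).round(1))
```

```text
at [0.5201 0.269  0.2081] yaw 25.1 shift [-0.1953  0.0045  0.0083] turn -0.0 q [ 0.27  0.18  1.56  0.    1.4  -0.17] tilt [0.0039 0.0011]
(232, 173, 46, 47) (254.725341796875, 195.69239807128906) pred cap [252.9 196.6]
```

Yellow is back within about 2 mm. Now blue.

Request:
drive_tool --rows '[-0.02,0.001,0,0,1,-0.045,0.001,0,0,1,-0.05,0.001,0,0,1,-0.045,0.001,0,0,1,-0.025,0,0,0,1,-0.01,0,0,0,1,0,0,0.03,0,1,0,0,0.03,0,1,0,0,0,0,1]'

```text
time: 32.55
eef_pos: [0.6023, 0.094, 0.1425]
tool_rot: [-1.682, -2.646, 0.006]
contact_force: [-0.4, -0.4, -0.5]
gripper_width: 0.0853
grip_force: 0.0
```

Run:
```python
from h import *
go((.6065,.094,.0663),25.1)
im=snap('wrist','w14')
hs=cv2.cvtColor(im,cv2.COLOR_BGR2HSV);m=cv2.inRange(hs,(105,120,40),(125,255,255));c=max(cv2.findContours(m,0,2)[0],key=cv2.contourArea);print(cv2.boundingRect(c),cv2.fitEllipse(c)[0],'pred cap',proj('w14',(.6065,.094,.136)).round(1))
```

```text
at [0.6023 0.094  0.1425] yaw 25.12 shift [-0.002   0.0043  0.0762] turn 0.0 q [-0.04  0.3   1.55  0.    1.3  -0.48] tilt [-0.0075  0.0004]
(234, 195, 58, 60) (262.4385681152344, 224.94557189941406) pred cap [261.3 225.1]
```

Request:
drive_tool --rows '[0,0.001,0.03,0,1,0,0,0.03,0,1,0,0,0.015,0,1,0,0,0,0,1,0,0,0,0,1]'

```text
time: 33.22
eef_pos: [0.6074, 0.0942, 0.0731]
tool_rot: [1.684, 2.649, 0.002]
contact_force: [0.7, -0.4, 0.2]
gripper_width: 0.0855
grip_force: 0.0
```

Request:
drive_tool --rows '[0,0,0.002,0,0.7,0,0,0,0,0.4,0,0,0,0,0.4,0,0,0,0,0.4,0,0,0,0,0.4]'

```text
time: 33.85
eef_pos: [0.6069, 0.0941, 0.0704]
tool_rot: [1.685, 2.65, 0.001]
contact_force: [-0.3, 0.9, 5.4]
gripper_width: 0.0496
grip_force: 40.8
```

Held. Place height will be TCP z ≈ 0.0704 + 0.006 = 0.0764, less about 1 mm of settling.

Request:
drive_tool --rows '[0,0,-0.01,0,0.4,0,0,-0.02,0,0.4,0,0,-0.03,0,0.4,0,0,-0.03,0,0.4,0,0,-0.01,0,0.4,0,0,0,0,0.4,0,0,0,0,0.4]'

```text
time: 34.72
eef_pos: [0.605, 0.0942, 0.1676]
tool_rot: [-1.684, -2.649, 0.002]
contact_force: [0.3, 0.5, -2.2]
gripper_width: 0.0502
grip_force: 42.0
```

Run:
```python
from h import *
go((.5500,.2025,.0754),25.1)
```

```text
at [0.605  0.0942 0.1676] yaw 25.1 shift [ 0.1213 -0.0037  0.0923] turn -0.0 q [-0.04  0.28  1.52 -0.    1.35 -0.48] tilt [-0.0029  0.0001]
```

Request:
drive_tool --rows '[0.02,-0.001,0,0,0.4,0.035,-0.001,0,0,0.4,0.035,-0.001,0,0,0.4,0.02,-0.001,0,0,0.4,0.011,0,0,0,0.4,0,0,0.03,0,0.4,0,0,0.03,0,0.4,0,0,0.02,0,0.4,0,0,0,0,0.4,0,0,0,0,0.4]'

```text
time: 35.98
eef_pos: [0.5522, 0.202, 0.0904]
tool_rot: [1.685, 2.649, 0.002]
contact_force: [0.4, -0.4, -2.1]
gripper_width: 0.0502
grip_force: 42.2
```

Run:
```python
from h import *
go((.5500,.2025,.0754),25.1)
```

```text
at [0.5522 0.202  0.0904] yaw 25.08 shift [ 0.0014 -0.0019  0.015 ] turn -0.0 q [ 0.15  0.29  1.66 -0.    1.18 -0.29] tilt [0.0021 0.0003]
```

Request:
drive_tool --rows '[0.001,-0.001,0.008,0,0.4,0,0,0.004,0,0.4,0,0,0.002,0,0.4,0,0,0.001,0,0.4,0,0,0,0,0.4]'

```text
time: 36.6
eef_pos: [0.5506, 0.2027, 0.0763]
tool_rot: [1.685, 2.65, 0.001]
contact_force: [-2.4, 0.1, 8.1]
gripper_width: 0.0499
grip_force: 43.8
```

Request:
drive_tool --rows '[0,0,-0.001,0,0.4,0,0,0,0,0.7,0,0,0,0,0.9,0,0,0,0,0.9,0,0,-0.03,0,0.9,0,0,-0.04,0,0.9,0,0,-0.05,0,0.9,0,0,-0.05,0,1,0,0,-0.05,0,1,0,0,-0.03,0,1]'

```text
time: 37.85
eef_pos: [0.5506, 0.2027, 0.3285]
tool_rot: [1.684, 2.648, 0.004]
contact_force: [0.4, 0.7, 0.3]
gripper_width: 0.0853
grip_force: 0.0
```

Request:
drive_tool --rows '[0,0,-0.02,0,1,0,0,0,0,1,0,0,0,0,1,0,0,0,0,1]'

```text
time: 38.35
eef_pos: [0.5493, 0.2024, 0.3435]
tool_rot: [-1.685, -2.649, 0.003]
contact_force: [0.3, 0.4, -0.2]
gripper_width: 0.0853
grip_force: 0.0
```

Run:
```python
from h import *
go((.55,.2025,.3))
snap('wrist','w15');snap('scene','s15');im=cv2.imread('pics/w15.png');hs=cv2.cvtColor(im,cv2.COLOR_BGR2HSV)
for n,lo,hi,X in[('y',(22,120,40),(34,255,255),(.5187,.268,.142)),('b',(105,120,40),(125,255,255),(.55,.2025,.142))]:
    m=cv2.inRange(hs,lo,hi);c=max(cv2.findContours(m,0,2)[0],key=cv2.contourArea);e=cv2.fitEllipse(c)[0];print(n,e,'pred',proj('w15',X).round(1),atz('w15',e,.142,True))
# bar top on cork, by colour
m=cv2.inRange(hs,(60,90,20),(95,255,255));c=max(cv2.findContours(m,0,2)[0],key=cv2.contourArea);r=cv2.minAreaRect(c);B=[atz('w15',p,.041,True)[:2] for p in cv2.boxPoints(r)];print('bar',np.mean(B,0),[np.round(b,3) for b in B])
# scene difference around original caps
a,b=cv2.imread('pics/s0.png'),cv2.imread('pics/s15.png')
cv2.imwrite('pics/fin.png',np.hstack([cv2.resize(a[90:240,190:330],(373,400)),cv2.resize(b[90:240,190:330],(373,400))]))
```

```text
at [0.5493 0.2024 0.3435] yaw 25.09 shift [-0.0003  0.0008  0.0435] turn None q [ 0.15  0.14  1.34 -0.    1.67 -0.29] tilt [-0.0027 -0.0004]
y (257.0424499511719, 111.33380126953125) pred [255.4 109.6] [0.52152828 0.26686079 0.142     ]
b (256.3522644042969, 167.4477081298828) pred [255.8 166.3] [0.55135251 0.20140604 0.142     ]
bar [0.50046798 0.41162162] [array([0.449, 0.404]), array([0.535, 0.453]), array([0.552, 0.419]), array([0.466, 0.37 ])]
```

View pics/fin.png

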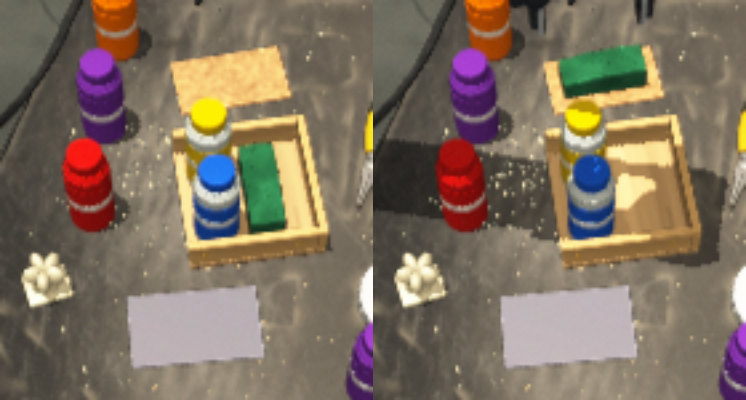

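The before/after crops match. Yellow is at (584,115) versus (209+373,115), blue at (591,175) versus (217+373,175), about 3 mm off at most. The bar lies flat and centred on the cork, yaw 29.7°, and the bystanders have not moved. Handing in.

```bash
python3 -c "
from bench import robot
print(robot.sign_off())"
```

```text
the job is handed in; nothing more can be done
None
```

The job is handed in: the bar lies flat and centred along the cork mat, and both cans stand upright within about 3 mm of their starting spots by the last pictures; `sign_off()` returned no verdict.

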